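# Load the sample vial and latch the light-tight chamber

### The job

Stand the large glass vial upright in the cup on the inside of the black chamber's open door and let it go. Then swing the door in without tipping the vial, and push it home until the sprung latch snaps in behind its strike and the door stays shut by itself. Leave the two small vials and the little dropper bottle standing where they are.

Things in the scene. Friction and masses are not known exactly. Their poses are not given: they have to be found in the camera images.
- large_vial: The sample: round glass vial with a black screw cap, the largest of the three vials, 32 mm across, 60 mm tall, 30 g. Origin at the centre of its underside, z up along its axis. Loose on the table at the start; grasp across 32 mm, 22 to 48 mm above its underside (the cup hides the lowest 16). Jerks of the door make it rock.
- small_vial_a: Bystander: small glass vial with a white cap, 27 mm across, 52 mm tall; origin at the centre of its underside. The three vials stand at least 65 mm apart, centre to centre; which one stands where varies.
- small_vial_b: Bystander: the other small glass vial with a white cap, 27 mm across, 52 mm tall; origin at the centre of its underside.
- drop_bottle: Bystander: little yellow dropper bottle, 28 mm across, 69 mm tall; origin at the centre of its underside.
- chamber: Black light-tight sample chamber bolted to the table (it cannot move; its place and yaw vary): 145 mm deep (x), 202 mm wide (y), 112 mm high, with a roof and four walls. On its roof, 109 mm behind the front face, a small detector head reaches 140 mm above the table. Origin at the centre of its underside; its front, with the doorway, faces its own -x. Seen from the front the door hinges on the right (-y) edge and the latch is on the left (+y).
- chamber_door (a joint): Door angle (rad) about its upright hinge: 0 = shut, grows as it opens to the front; starts at 1.3 to 1.75, stays where left, stops at -0.012 and 1.9. Black panel 146 mm wide, 8 mm thick, 6 to 106 mm above the table. Shutting, the tongue meets the strike at about 0.09, the push rises to 5 to 12 N near the free edge, and it snaps out behind the strike between 0.04 and 0.01; then the door reads about 0.
- door_hinge (a point): Point on the hinge axis, level with its inner face, 56 mm above the table. Its axes turn with the door: +y runs along the door from the hinge to the free edge (150 mm from the axis), +x points out of the door's inner face (into the chamber when shut), -x out of its outer face.
- door_push (a point): Point on the outer face of the door, 128 mm from the hinge axis and 88 mm above the table, on the plain strip above the latch case, where a hand pushes it shut. Axes as door_hinge: push along +x. The strip is free of fittings from 65 to 106 mm above the table.
- cup (a point): Centre of the rubber pad on the floor of the round aluminium cup on the inside of the door, 21.5 mm above the table, 88 mm from the hinge axis along the door and 50 mm in front of its inner face. The cup is 37 mm across inside, flaring to 41 at the mouth, its rim 16 mm above the pad. Axes as door_hinge. The panel rises to 106 mm beside it, so fingers should close along the door (y), opened to 60 mm at most.
- latch_tongue (a joint): How far (m) the steel tongue is pressed back into its case: 0 = fully out, at most 0.010. Spring: 4 N at 0, 7 N at 0.006. It is sloped 33 degrees on the side that leads as the door shuts, square on the other. The case is a steel box 45 mm wide, 22 mm proud of the door's outer face at the free edge, 28 to 60 mm above the table; its thumb slide stands 30 mm proud.
- tongue_tip (a point): End of the tongue, 162 mm from the hinge axis when fully out, 44 mm above the table.
- strike_lip (a point): Edge of the strike's lip, the fixed steel bracket on the chamber's left front edge; when latched the tongue lies behind (inside) this lip, overlapping it by 6 to 7 mm, with 1.5 mm of play.
Mind the look-alikes: they are no part of the job. What is shaped like the large_vial but pink is not meant.

How it is judged:
On the way:
1. with the door still open (0.6 rad or more), the large vial stands upright in the cup and is let go (horizontal distance between large_vial and cup below 0.007 m and z of large_vial in the frame of cup below 0.004 m and angle between large_vial's own z axis and vertical below 0.1 rad and contact force between the fingers and large_vial below 0.05 N and value of joint chamber_door above 0.6 rad), for 0.2 s.
At the end, for the whole second after the job is handed in: The door is latched: within 0.015 rad of shut with the tongue sprung out again behind the strike (pressed in by less than 1.5 mm); the large vial stands at rest in the cup inside, within 7 mm of its centre, on its floor within 4 mm, upright within 0.1 rad (value of joint chamber_door below 0.015 rad and value of joint latch_tongue below 0.0015 m and horizontal distance between large_vial and cup below 0.007 m and z of large_vial in the frame of cup below 0.004 m and angle between large_vial's own z axis and vertical below 0.1 rad and linear speed of large_vial below 0.02 m/s); the robot touches nothing.
It fails at once if the large vial is tipped by more than 0.5 rad (angle between large_vial's own z axis and vertical above 0.5 rad).
It fails at once if a small vial or the dropper bottle is shifted by more than 25 mm or tipped (distance of any of small_vial_a, small_vial_b, drop_bottle from where it was at the start of the episode above 0.025 m or angle between any of small_vial_a, small_vial_b, drop_bottle's own z axis and vertical above 0.4 rad).
It also fails if it takes over 64 s, if anything falls off the work surface, if the arm or the gripper's body presses on something with over 40 N, if the wrist force passes 120 N, or if a joint passes its speed limit or range.

### The arm

A 7-joint arm with a two-finger parallel gripper is mounted at the origin on a cart in front of the work surface, level with it; the furniture and walls round the work are solid. World frame = base frame: x ahead of the robot, y to its left, z up, the work surface at z = 0. Lengths are in m, angles in rad, forces in N, time in s.
With the tool pointing down it reaches from about 0.4 to 0.875 m from the base axis. Payload 4.4 kg.
Tool frame: the origin (TCP) lies midway between the tips of the shut fingers; the grasp point (between the pads) lies 19 mm behind it; z points along the fingers, y is the direction in which the jaws open and shut (so a half turn about z gives the same grasp; the last joint's range is limited). The gripper opens to 85 mm and grips with 20 to 120 N. Pads are 22 mm wide; open, the fingers measure 114 mm over their backs; the gripper's body (76 mm by 85 mm) begins 54 mm behind the grasp point. The pads swing forward as they close: fully open they stand 13 mm farther back than shut.
Start: joints at [-1.376, 0.628, 0.038, 1.517, -0.027, 0.996, -0.02], TCP at [0.168, 0.628, 0.231] pointing down, gripper open.
Joint ranges: [-3.06, 3.06], [-0.37, 2.12], [-1.25, 1.32], [0.18, 2.47], [-1.1, 4.24], [0.23, 1.98], [-2.94, 2.94]. Speed limits (rad/s): [2.57, 2.57, 3.14, 3.14, 3.14, 3.14, 3.14].

### API

Orientations are given as a unit quaternion [w, x, y, z].
In Python, from rig import arm gives the robot as it stands. The module is installed in compiled form; this text tells all that it offers.
- The arm moves only by the tool play_rows, never from a script. Its argument "targets" is a list of rows, each an object of numbers: "claw": the finger opening in m, from 0 to 0.0854; "tx", "ty", "tz": the shift along the tool's x, y, z in m; "twist": the turn about the tool's z in rad. A call has 1 to 8 rows; each row shifts and turns the commanded pose from where the row before left it, along the tool's axes as they then stand; what a row does not reach is not made up. A row lasts 1/10 s, in which the tool goes at most 50 mm and 8.59 degrees, less where a joint would pass 70% of its speed; a pose out of reach is approached as far as the arm can. A call is refused whole if a number of a shift passes 0.05 or a number of a turn 0.15, either way. A call with a gripper value outside its range is refused whole. The fingers move at their own pace and stop on an object; the grip force is fixed at half the most. Time passes only in rows, so rows that do not move let the fingers close. It gives the time, the measured TCP pose, the force and the opening at its end, in the units of the state.
- arm.read_state(): the state, without advancing time (a new reading comes with each control period).
- arm.get_image(name): name is "scene" or "top" or "wrist"; returns a dict with "pixels" (400x640x3 uint8, red, green, blue), "fx", "fy", "cx", "cy" (pixels), "cam_to_world" (4x4, takes a point from camera to world coordinates); the wrist camera has in their place "hand_eye" (4x4, takes a point from camera to tool coordinates, whose origin is the TCP and whose axes are the flange's). Camera axes: x right, y down, z forward; pixel columns grow to the right and rows downward; lengths in m; the calibration is good to about 2 mm. A picture is of the moment at which its call begins: read the wrist's pose just before it. There is no depth.
- arm.hand_in(): hands the job in, once; it reports no verdict.
The state is a dict: "time": time; "q": joint angles; "dq": joint speeds; "effort": joint torques, N m; "position": TCP position; "ee_rot": TCP orientation; "wrist_force": force on the tool from outside, world axes, zero at the start; "ft_torque": the same for the moment, N m; "width": opening from 0.0 (shut) to 1.0 (fully open).
Only numpy, scipy, OpenCV 4.12 (cv2) and the standard library are available. Lean on these libraries where they do the work, as an engineer would, in place of code of your own. Each camera call takes 0.05 s, during which the arm holds its last target.

## Working session

There is one attempt and no reset: what is moved stays moved. The work goes in short steps, Python scripts to look and compute and a tool call to move; the robot and the scene stay as the last step left them, time stands still between calls to the robot, and variables do not carry over. Pictures are saved under pics/ and viewed, and the job is handed in when it is done.

Besides the shell and the picture viewer there is one more tool, called after "Request:" by a JSON object that holds its "name" and its "arguments". play_rows: Moves the arm, as the interface text tells. Its arguments: {"type":"object","properties":{"targets":{"type":"array","items":{"type":"object","properties":{"claw":{"type":"number"},"tx":{"type":"number"},"ty":{"type":"number"},"tz":{"type":"number"},"twist":{"type":"number"}}}}},"required":["targets"]}

```bash
mkdir -p pics; cat > h.py <<'E'
import numpy as np, cv2
from rig import arm
def snap(n,f):
    im=arm.get_image(n); cv2.imwrite('pics/'+f,im['pixels'][:,:,::-1]); return im
def ray(im,u,v,T=None):
    T=np.array(im['cam_to_world']) if T is None else T
    d=T[:3,:3]@np.array([(u-im['cx'])/im['fx'],(v-im['cy'])/im['fy'],1]); return T[:3,3],d
def onz(im,u,v,z,T=None):
    o,d=ray(im,u,v,T); return o+d*(z-o[2])/d[2]
def proj(im,p,T=None):
    T=np.array(im['cam_to_world']) if T is None else T
    c=np.linalg.inv(T)@np.append(p,1); return c[0]/c[2]*im['fx']+im['cx'],c[1]/c[2]*im['fy']+im['cy']
E
python3 - <<'E'
from h import *
s=arm.read_state(); print(s)
for n in('scene','top','wrist'):
    im=snap(n,n+'0.png'); print(n,im['fx'],im['cx'],im['cy'],im.get('cam_to_world',im.get('hand_eye')))
E
```

```text
{'time': 0.0, 'q': array([-1.37582294,  0.62934411,  0.03843357,  1.51838701, -0.0269938 ,
        0.99628263, -0.01998625]), 'dq': array([ 3.46856734e-05,  9.89062868e-04, -5.94020578e-04,  6.07351682e-04,
       -8.52650647e-04,  6.40863159e-04, -1.49791263e-03]), 'effort': array([ 2.08065289e-04, -5.63397110e+01,  1.22619655e+00, -1.93449837e+01,
        1.08787927e-02,  1.01756270e-02, -8.40631117e-06]), 'position': array([0.16739504, 0.62742318, 0.23038416]), 'ee_rot': array([-1.11011058e-04,  1.30005867e-01,  9.91512768e-01, -9.45159760e-04]), 'wrist_force': array([ 0.47234078,  0.04658297, -0.26562292]), 'ft_torque': array([-0.01581523,  0.02963375, -0.0476703 ]), 'width': 1.002291040866767}
scene 449.9501591236851 320.64411324987435 199.52020685091762 [[ 0.64110183 -0.30393746  0.70470594 -0.28769232]
 [-0.76719906 -0.27756264  0.57824267 -0.81967583]
 [ 0.01985043 -0.91136217 -0.41112645  0.60670206]
 [ 0.          0.          0.          1.        ]]
top 409.5090214069325 312.76561015417644 198.92867332184036 [[-0.01285911 -0.98009271  0.1981235   0.38510591]
 [-0.99987676  0.01081912 -0.01137564 -0.08613755]
 [ 0.00900566 -0.19824536 -0.98011105  1.08984235]
 [ 0.          0.          0.          1.        ]]
wrist 282.42089432920113 320.20283646391925 197.35548190649774 [[ 1.54524793e-03 -9.49090070e-01 -3.15001033e-01  8.02266877e-02]
 [ 9.99998738e-01  1.35055025e-03  8.36353270e-04  8.89102958e-04]
 [-3.68349858e-04 -3.15001928e-01  9.49090960e-01 -1.42048636e-01]
 [ 0.00000000e+00  0.00000000e+00  0.00000000e+00  1.00000000e+00]]
```

View pics/scene0.png

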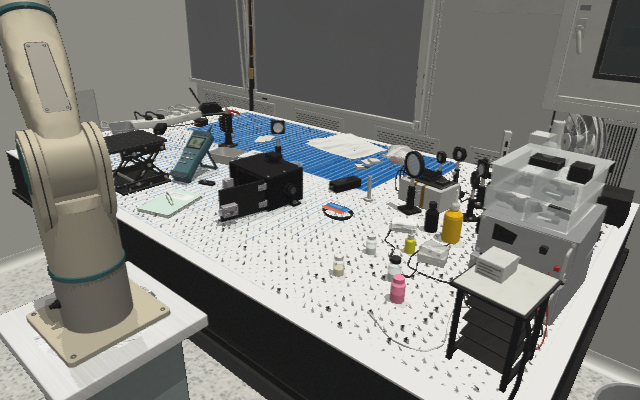

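View pics/top0.png

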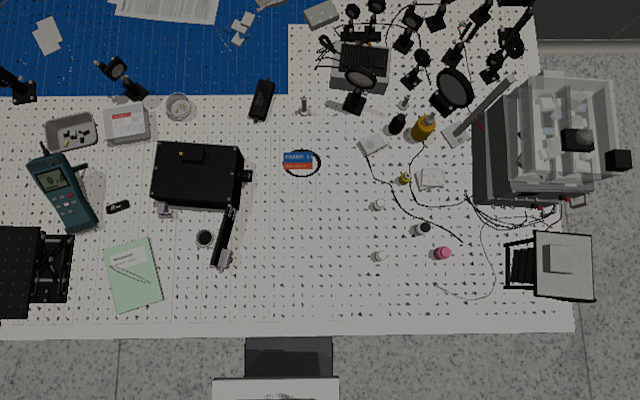

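```bash
python3 - <<'E'
import cv2
t=cv2.imread('pics/top0.png');s=cv2.imread('pics/scene0.png')
cv2.imwrite('pics/t1.png',cv2.resize(t[130:280,140:270],None,fx=4,fy=4,interpolation=2)[:600])
cv2.imwrite('pics/t2.png',cv2.resize(t[160:270,350:470],None,fx=5,fy=5,interpolation=2)[:600])
cv2.imwrite('pics/s1.png',cv2.resize(s[140:230,200:320],None,fx=6,fy=6,interpolation=2)[:600])
cv2.imwrite('pics/s2.png',cv2.resize(s[210:310,320:440],None,fx=6,fy=6,interpolation=2)[:600])
E
```

```text
(no output)
```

View pics/t1.png

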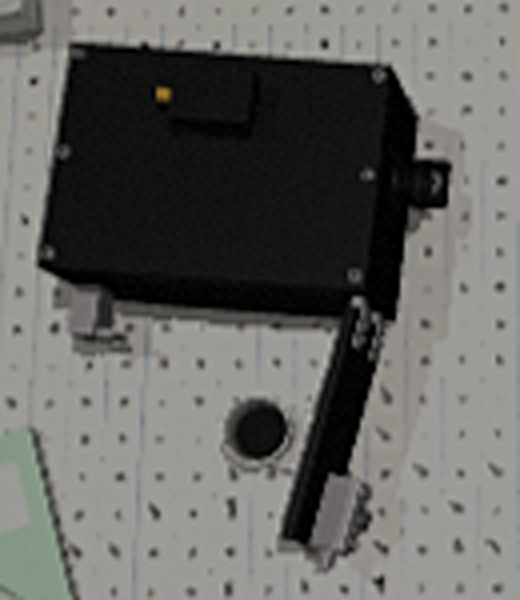

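View pics/t2.png

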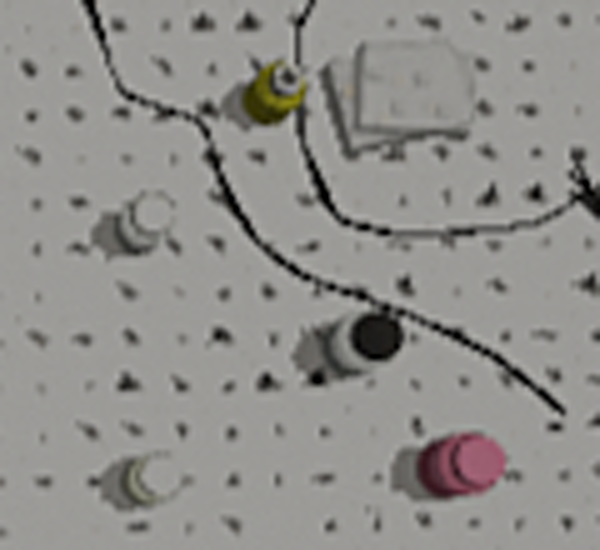

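View pics/s1.png

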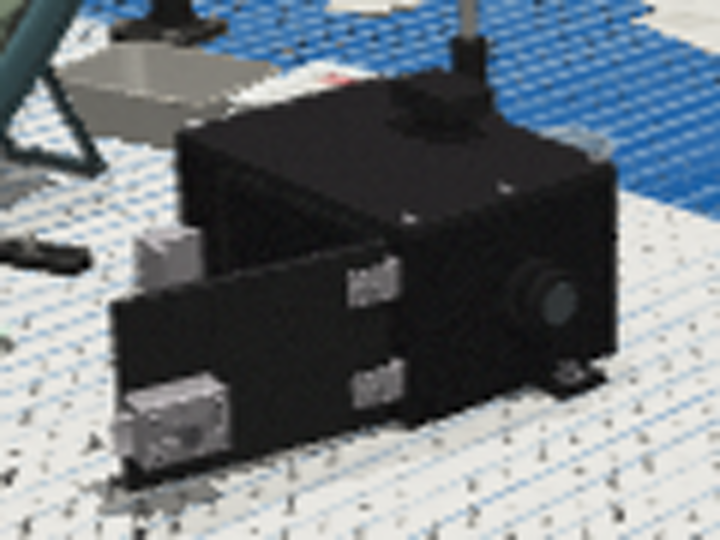

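View pics/s2.png

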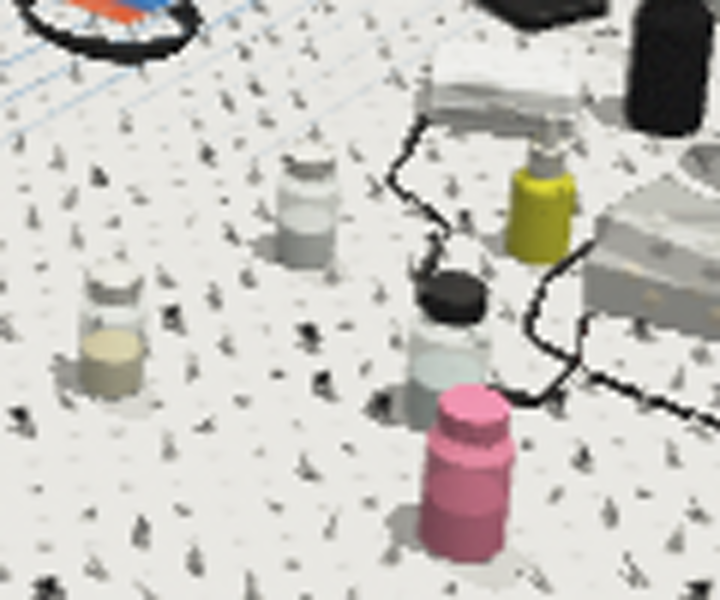

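```bash
python3 - <<'E'
from h import *
im=arm.get_image('top'); sc=arm.get_image('scene')
t1=lambda u,v,z: onz(im,140+(u+.5)/4-.5,130+(v+.5)/4-.5,z)
t2=lambda u,v,z: onz(im,350+(u+.5)/5-.5,160+(v+.5)/5-.5,z)
s2=lambda u,v,z: onz(sc,320+(u+.5)/6-.5,210+(v+.5)/6-.5,z)
s1=lambda u,v,z: onz(sc,200+(u+.5)/6-.5,140+(v+.5)/6-.5,z)
print('vial',t2(377,335,.06),s2(455,290,.06))
print('A',t2(155,212,.052)); print('B',t2(163,476,.052)); print('drop',t2(290,78,.069)); print('pink',t2(475,460,.06),s2(475,405,.06))
for p in [(72,45),(388,66),(358,293),(42,268)]: print('roof',t1(*p,.112))
print('cup rim',t1(257,430,.0375))
print('free inner',t1(284,540,.106),'free outer', t1(301,546,.106),'hinge inner',t1(349,305,.106))
print('scene free top',s1(112,303,.106),'hinge',s1(385,243,.106))
E
```

```text
vial [ 0.51850469 -0.38196553  0.06      ] [ 0.51431645 -0.38871533  0.06      ]
A [ 0.5848612  -0.27348189  0.052     ]
B [ 0.44932328 -0.27131872  0.052     ]
drop [ 0.65119697 -0.34337615  0.069     ]
pink [ 0.45486738 -0.42699494  0.06      ] [ 0.45146239 -0.43517268  0.06      ]
roof [0.73506822 0.28833916 0.112     ]
roof [0.719388  0.0909148 0.112    ]
roof [0.57524069 0.10563166 0.112     ]
roof [0.59284509 0.29768036 0.112     ]
cup rim [0.50088094 0.1824745  0.0375    ]
free inner [0.42788506 0.14644639 0.106     ] free outer [0.42424849 0.1362793  0.106     ] hinge inner [0.5690174  0.11207864 0.106     ]
scene free top [0.4259744 0.1382841 0.106    ] hinge [0.5641917  0.09972859 0.106     ]
```

Request:
{"name": "play_rows", "arguments": {"targets": [{"tx":-0.04,"ty":-0.03},{"tx":-0.04,"ty":-0.03},{"tx":-0.04,"ty":-0.03},{"tx":-0.04,"ty":-0.03},{"tx":-0.04,"ty":-0.03},{"tx":-0.04,"ty":-0.03},{"tx":-0.04,"ty":-0.03},{"tx":-0.04,"ty":-0.03}]}}

```text
$.targets[0]: bad value
```

Request:
{"name": "play_rows", "arguments": {"targets": [{"tx":-0.03,"ty":-0.02,"twist":0.15},{"twist":0.15},{"twist":0.15},{"twist":0.15},{"twist":0.15},{"twist":0.15},{"twist":0.15},{"twist":0.15}]}}

```text
$.targets[0]: bad value
```

Request:
{"name": "play_rows", "arguments": {"targets": [{"twist":0.15},{"twist":0.15},{"twist":0.05},{}]}}

```text
$.targets[0]: bad value
```

```bash
cat >> h.py <<'E'
def pose():
    from scipy.spatial.transform import Rotation as R
    s=arm.read_state(); q=s['ee_rot']; T=np.eye(4); T[:3,:3]=R.from_quat([q[1],q[2],q[3],q[0]]).as_matrix(); T[:3,3]=s['position']; return s,T
def wsnap(f):
    s,T=pose(); im=snap('wrist',f); im['cam_to_world']=T@np.array(im['hand_eye']); return s,T,im
def st():
    s,T=pose(); print('t',s['time'],'p',s['position'].round(4),'yawy',np.degrees(np.arctan2(T[1,1],T[0,1])).round(2),'z',T[:3,2].round(3),'F',s['wrist_force'].round(2),'w',round(float(s['width']),3),'q7',s['q'][6].round(2))
    return s,T
E
python3 - <<'E'
from h import *
import pickle
st(); s,T,im=wsnap('w1.png'); pickle.dump(im,open('w1.pkl','wb'))
E
```

```text
t 0.25 p [0.1675 0.6277 0.2309] yawy 75.05 z [-0.    -0.001 -1.   ] F [ 0.78  0.78 -0.25] w 1.005 q7 -0.02
```

View pics/w1.png

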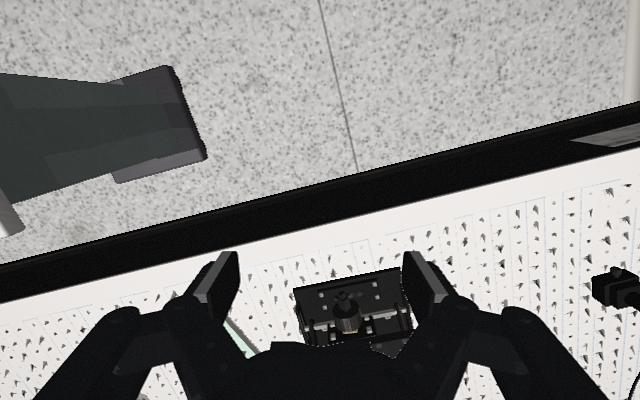

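Request:
{"name": "play_rows", "arguments": {"targets": [{"tx":-0.04,"ty":-0.03,"tz":0,"twist":0,"claw":0.085},{"tx":-0.04,"ty":-0.03,"tz":0,"twist":0,"claw":0.085},{"tx":-0.04,"ty":-0.03,"tz":0,"twist":0,"claw":0.085},{"tx":-0.04,"ty":-0.03,"tz":0,"twist":0,"claw":0.085},{"tx":-0.04,"ty":-0.03,"tz":0,"twist":0,"claw":0.085},{"tx":-0.04,"ty":-0.03,"tz":0,"twist":0,"claw":0.085},{"tx":-0.04,"ty":-0.03,"tz":0,"twist":0,"claw":0.085},{"tx":-0.04,"ty":-0.03,"tz":0,"twist":0,"claw":0.085}]}}

```text
time: 1.1
position: [0.4159, 0.312, 0.2316]
ee_rot: [0.0, 0.13, 0.992, 0.0]
wrist_force: [1.4, 1.2, -0.4]
width: 0.995
```

Request:
{"name": "play_rows", "arguments": {"targets": [{"tx":-0.04,"ty":-0.03,"tz":0,"twist":0.15,"claw":0.085},{"tx":0,"ty":0,"tz":0,"twist":0.15,"claw":0.085},{"tx":0,"ty":0,"tz":0,"twist":0.15,"claw":0.085},{"tx":0,"ty":0,"tz":0,"twist":0.15,"claw":0.085},{"tx":0,"ty":0,"tz":0,"twist":0.15,"claw":0.085},{"tx":0,"ty":0,"tz":0,"twist":0.15,"claw":0.085},{"tx":0,"ty":0,"tz":0,"twist":0.15,"claw":0.085},{"tx":0,"ty":0,"tz":0,"twist":0.15,"claw":0.085}]}}

```text
time: 1.9
position: [0.4458, 0.2744, 0.2314]
ee_rot: [-0.0, 0.669, 0.743, 0.0]
wrist_force: [-0.4, 0.6, -0.4]
width: 0.993
```

Request:
{"name": "play_rows", "arguments": {"targets": [{"tx":0,"ty":0,"tz":0,"twist":0.15,"claw":0.085},{"tx":0,"ty":0,"tz":0,"twist":0.15,"claw":0.085},{"tx":0,"ty":0,"tz":0,"twist":0.05,"claw":0.085},{"tx":0,"ty":0,"tz":0,"twist":0,"claw":0.085}]}}

```text
time: 2.3
position: [0.4457, 0.2745, 0.2313]
ee_rot: [0.0, 0.787, 0.617, -0.0]
wrist_force: [-0.0, -0.8, 0.3]
width: 0.998
```

```bash
python3 - <<'E'
from h import *
import pickle
st(); s,T,im=wsnap('w1.png'); pickle.dump(im,open('w1.pkl','wb'))
E
```

```text
t 2.3 p [0.4457 0.2745 0.2313] yawy -13.73 z [-0. -0. -1.] F [-0.01 -0.75  0.28] w 0.998 q7 -0.54
```

View pics/w1.png

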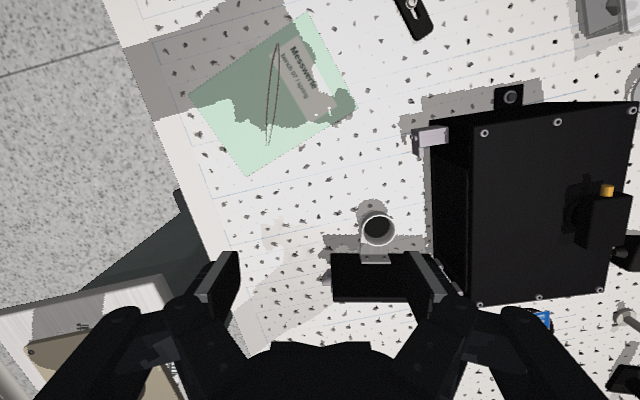

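```bash
python3 - <<'E'
from h import *
import pickle
im=pickle.load(open('w1.pkl','rb'))
p=im['pixels'][:,:,::-1]
cv2.imwrite('pics/w1z.png',cv2.resize(p[190:310,310:450],None,fx=5,fy=5,interpolation=2))
g=cv2.cvtColor(np.ascontiguousarray(p),cv2.COLOR_BGR2GRAY)
m=np.zeros_like(g); m[205:255,355:400]=(g[205:255,355:400]>190)
print(cv2.HoughCircles(cv2.resize(g[200:262,350:405],None,fx=4,fy=4,interpolation=2),cv2.HOUGH_GRADIENT,1.2,30,param1=100,param2=25,minRadius=40,maxRadius=90))
E
```

```text
[[[111.00001  111.00001   68.2     ]
  [112.200005 141.        77.32001 ]]]
```

View pics/w1z.png

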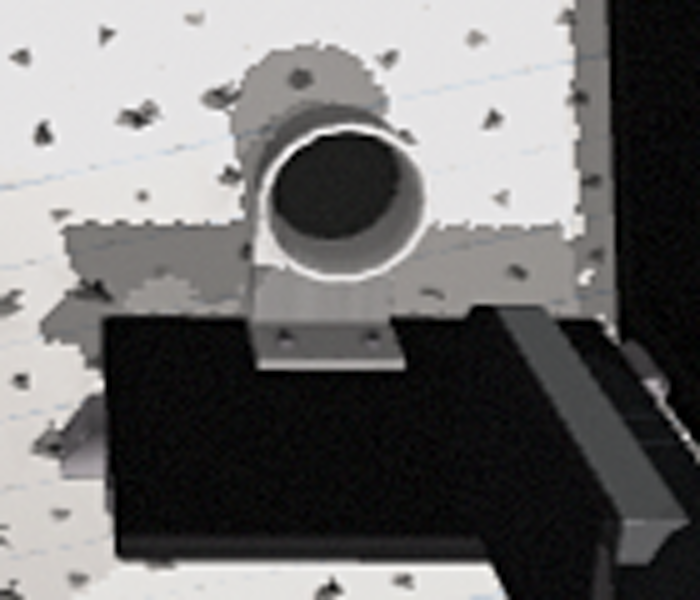

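```bash
python3 - <<'E'
from h import *
import pickle
im=pickle.load(open('w1.pkl','rb'))
f=lambda u,v,z: onz(im,310+(u+.5)/5-.5,190+(v+.5)/5-.5,z)
print('cup',f(343,202,.0375)); L,R_=f(258,202,.0375),f(426,202,.0375); print('outer diam',np.linalg.norm(L-R_))
a,b=f(118,541,.106),f(490,540,.106); print(a,b); d=(a-b)/np.linalg.norm(a-b); print('dooryaw',np.degrees(np.arctan2(d[1],d[0])))
print('free bot',f(103,316,.006))
n=np.array([d[1],-d[0],0]); n=n if n[1]>0 else -n
h=a-d*.15; h[2]=.056; print('hinge from free',h,'cup pred',h+.088*d+.05*n, 'n',n)
print('roof front corners',onz(im,472,128,.112),onz(im,474,306,.112))
E
```

```text
cup [0.50249067 0.18433318 0.0375    ]
outer diam 0.04376922855480158
[0.43098155 0.14813254 0.106     ] [0.51269398 0.1284714  0.106     ]
dooryaw 166.47101661008213
free bot [0.43131628 0.14901492 0.006     ]
hinge from free [0.57681931 0.11304196 0.056     ] cup pred [0.50295802 0.18224102 0.056     ] n [0.23393721 0.97225171 0.        ]
roof front corners [0.59393133 0.30126633 0.112     ] [0.58215039 0.1047939  0.112     ]
```

Request:
{"name": "play_rows", "arguments": {"targets": [{"tx":-0.03,"ty":0.01,"tz":0,"twist":0,"claw":0.085},{"tx":-0.045,"ty":0.014,"tz":0,"twist":0,"claw":0.085},{"tx":-0.045,"ty":0.014,"tz":0,"twist":0,"claw":0.085},{"tx":-0.045,"ty":0.014,"tz":0,"twist":0,"claw":0.085},{"tx":-0.045,"ty":0.014,"tz":0,"twist":0,"claw":0.085},{"tx":-0.045,"ty":0.014,"tz":0,"twist":0,"claw":0.085},{"tx":-0.045,"ty":0.014,"tz":0,"twist":0,"claw":0.085},{"tx":-0.045,"ty":0.014,"tz":0,"twist":0,"claw":0.085}]}}

```text
time: 3.15
position: [0.4687, -0.0883, 0.2316]
ee_rot: [0.0, 0.786, 0.618, 0.0]
wrist_force: [0.7, -0.2, 0.9]
width: 0.997
```

Request:
{"name": "play_rows", "arguments": {"targets": [{"tx":-0.045,"ty":0.014,"tz":0,"twist":0,"claw":0.085},{"tx":-0.045,"ty":0.014,"tz":0,"twist":0,"claw":0.085},{"tx":-0.045,"ty":0.014,"tz":0,"twist":0,"claw":0.085},{"tx":-0.045,"ty":0.014,"tz":0,"twist":0,"claw":0.07},{"tx":-0.016,"ty":0,"tz":0,"twist":0,"claw":0.07},{"tx":0,"ty":0,"tz":0,"twist":0,"claw":0.07}]}}

```text
time: 3.75
position: [0.475, -0.2939, 0.2314]
ee_rot: [0.001, 0.788, 0.616, -0.001]
wrist_force: [-0.4, 1.4, -0.8]
width: 0.828
```

```bash
python3 - <<'E'
from h import *
import pickle
st(); s,T,im=wsnap('w2.png'); pickle.dump(im,open('w2.pkl','wb'))
E
```

```text
t 3.75 p [ 0.475  -0.2939  0.2314] yawy -14.02 z [-0.    -0.002 -1.   ] F [-0.39  1.39 -0.77] w 0.828 q7 0.57
```

View pics/w2.png

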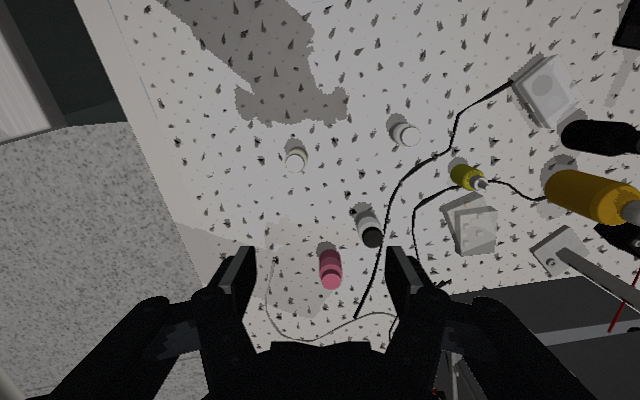

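```bash
python3 - <<'E'
from h import *
import pickle
im=pickle.load(open('w2.pkl','rb'))
p=np.ascontiguousarray(im['pixels'][:,:,::-1]); c=p[195:255,340:400]
cv2.imwrite('pics/w2z.png',cv2.resize(c,None,fx=8,fy=8,interpolation=2))
g=cv2.cvtColor(c,cv2.COLOR_BGR2GRAY); m=(g<45).astype(np.uint8)
n,l,s,ce=cv2.connectedComponentsWithStats(m)
for i in range(1,n):
  if s[i][4]>40: print(s[i],ce[i]+[340,195],onz(im,*(ce[i]+[340,195]),.06))
E
```

```text
[43  0 12 39 88] [387.84090909 211.875     ] [ 0.54431834 -0.3528876   0.06      ]
[ 22  32  22  28 357] [372.55462185 237.44537815] [ 0.52047548 -0.38161674  0.06      ]
[46 51 14  9 77] [390.54545455 250.15584416] [ 0.53902406 -0.40429312  0.06      ]
```

View pics/w2z.png

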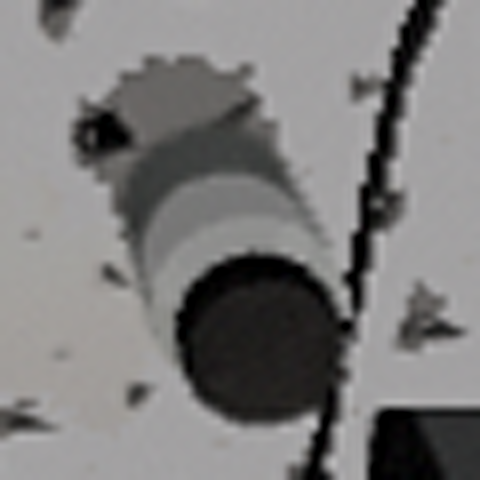

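Request:
{"name": "play_rows", "arguments": {"targets": [{"tx":-0.037,"ty":0.032,"tz":0,"twist":0,"claw":0.07},{"tx":-0.037,"ty":0.033,"tz":0,"twist":0,"claw":0.07},{"tx":0,"ty":0,"tz":0.045,"twist":0,"claw":0.07},{"tx":0,"ty":0,"tz":0.045,"twist":0,"claw":0.07},{"tx":0,"ty":0,"tz":0.03,"twist":0,"claw":0.07},{"tx":0,"ty":0,"tz":0,"twist":0,"claw":0.07}]}}

```text
time: 4.4
position: [0.5204, -0.3723, 0.1067]
ee_rot: [-0.005, 0.786, 0.619, -0.0]
wrist_force: [-1.1, 1.3, 0.7]
width: 0.817
```

```bash
python3 - <<'E'
from h import *
import pickle
st(); s,T,im=wsnap('w3.png'); pickle.dump(im,open('w3.pkl','wb'))
print(proj(im,[.52,-.382,.06]))
E
```

```text
t 4.4 p [ 0.5204 -0.3723  0.1067] yawy -13.57 z [-0.007  0.008 -1.   ] F [-1.12  1.3   0.67] w 0.817 q7 0.7
(np.float64(322.2435486976067), np.float64(234.8401724064779))
```

View pics/w3.png

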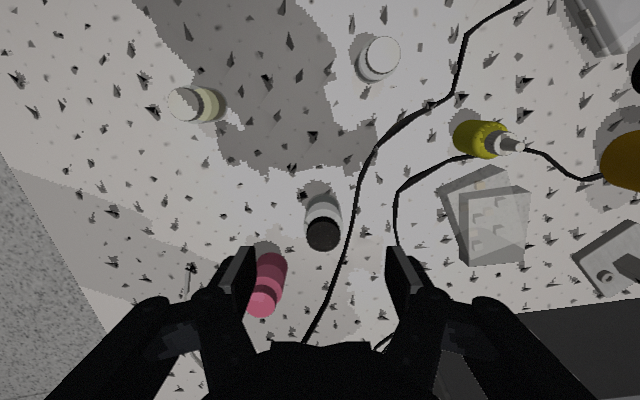

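Request:
{"name": "play_rows", "arguments": {"targets": [{"tx":0,"ty":0,"tz":0,"twist":0,"claw":0.07},{"tx":0,"ty":0,"tz":0,"twist":0,"claw":0.07}]}}

```text
time: 4.65
position: [0.5236, -0.3779, 0.1138]
ee_rot: [0.002, 0.786, 0.618, 0.001]
wrist_force: [-0.2, -0.1, 0.5]
width: 0.821
```

```bash
python3 - <<'E'
from h import *
s,T=st(); print(T[:3,:3].T@(np.array([.52,-.382,.015])-T[:3,3]))
E
```

```text
t 4.65 p [ 0.5236 -0.3779  0.1138] yawy -13.69 z [ 0.003 -0.002 -1.   ] F [-0.18 -0.06  0.51] w 0.821 q7 0.7
[-0.00471327 -0.00287682  0.09874672]
```

Request:
{"name": "play_rows", "arguments": {"targets": [{"tx":-0.004,"ty":-0.002,"tz":0.02,"twist":0,"claw":0.07},{"tx":0,"ty":0,"tz":0.02,"twist":0,"claw":0.07},{"tx":0,"ty":0,"tz":0.01,"twist":0,"claw":0.07},{"tx":0,"ty":0,"tz":0,"twist":0,"claw":0.07},{"tx":0,"ty":0,"tz":0,"twist":0,"claw":0.07}]}}

```text
time: 5.15
position: [0.5198, -0.3813, 0.0624]
ee_rot: [0.001, 0.787, 0.617, 0.0]
wrist_force: [-0.9, -1.0, 0.3]
width: 0.818
```

```bash
python3 - <<'E'
from h import *
s,T=st(); print(T[:3,:3].T@(np.array([.52,-.382,.015])-T[:3,3]))
E
```

```text
t 5.15 p [ 0.5198 -0.3813  0.0624] yawy -13.74 z [ 0.001 -0.001 -1.   ] F [-0.87 -1.03  0.33] w 0.818 q7 0.73
[-0.00062917  0.00028308  0.04741945]
```

Request:
{"name": "play_rows", "arguments": {"targets": [{"tx":0,"ty":0,"tz":0.02,"twist":0,"claw":0.07},{"tx":0,"ty":0,"tz":0.02,"twist":0,"claw":0.07},{"tx":0,"ty":0,"tz":0.007,"twist":0,"claw":0.07},{"tx":0,"ty":0,"tz":0,"twist":0,"claw":0.07},{"tx":0,"ty":0,"tz":0,"twist":0,"claw":0.05},{"tx":0,"ty":0,"tz":0,"twist":0,"claw":0.04},{"tx":0,"ty":0,"tz":0,"twist":0,"claw":0.03},{"tx":0,"ty":0,"tz":0,"twist":0,"claw":0.02}]}}

```text
time: 5.95
position: [0.5197, -0.3815, 0.0156]
ee_rot: [0.001, 0.787, 0.617, 0.0]
wrist_force: [-1.0, 0.1, 6.6]
width: 0.358
```

Request:
{"name": "play_rows", "arguments": {"targets": [{"tx":0,"ty":0,"tz":0,"twist":0,"claw":0.02},{"tx":0,"ty":0,"tz":0,"twist":0,"claw":0.02},{"tx":0,"ty":0,"tz":0,"twist":0,"claw":0.02}]}}

```text
time: 6.25
position: [0.5197, -0.3814, 0.0156]
ee_rot: [0.001, 0.787, 0.617, 0.0]
wrist_force: [-0.1, 0.7, 7.2]
width: 0.353
```

```bash
python3 - <<'E'
from h import *
import pickle
st(); s,T,im=wsnap('w4.png'); pickle.dump(im,open('w4.pkl','wb'))
E
```

```text
t 6.25 p [ 0.5197 -0.3814  0.0156] yawy -13.75 z [ 0.001 -0.001 -1.   ] F [-0.09  0.65  7.23] w 0.353 q7 0.75
```

View pics/w4.png

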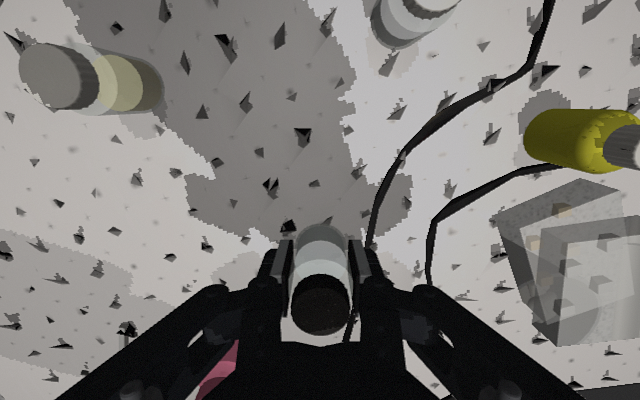

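```bash
python3 - <<'E'
from h import *
import pickle
im=pickle.load(open('w4.pkl','rb')); s,T=pose()
p=np.ascontiguousarray(im['pixels'][:,:,::-1]); c=p[220:350,260:390]
cv2.imwrite('pics/w4z.png',cv2.resize(c,None,fx=4,fy=4,interpolation=2))
P=onz(im,321,305,.06); print(P, T[:3,:3].T@(P-T[:3,3]))
E
```

```text
[ 0.52103013 -0.37962982  0.06      ] [ 0.00203176  0.00091775 -0.04442188]
```

View pics/w4z.png

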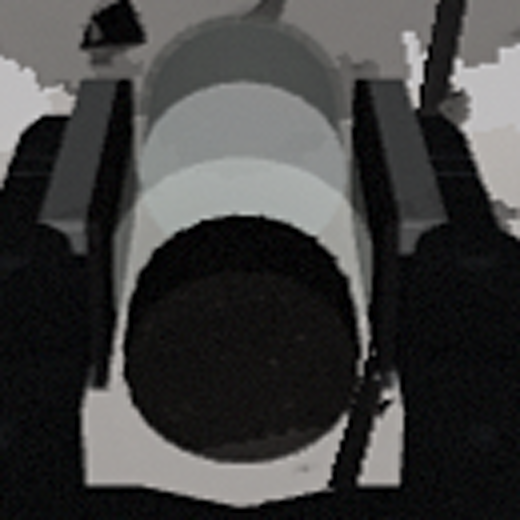

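Request:
{"name": "play_rows", "arguments": {"targets": [{"tx":0,"ty":0,"tz":-0.01,"twist":0,"claw":0.02},{"tx":0,"ty":0,"tz":-0.03,"twist":0,"claw":0.02},{"tx":0,"ty":0,"tz":-0.03,"twist":0,"claw":0.02},{"tx":0,"ty":0,"tz":-0.03,"twist":0,"claw":0.02},{"tx":0,"ty":0,"tz":-0.03,"twist":0,"claw":0.02},{"tx":0,"ty":0,"tz":-0.02,"twist":0,"claw":0.02},{"tx":0,"ty":0,"tz":0,"twist":0,"claw":0.02}]}}

```text
time: 7.0
position: [0.5206, -0.3824, 0.1681]
ee_rot: [0.003, 0.787, 0.617, 0.001]
wrist_force: [0.3, -0.6, -0.5]
width: 0.363
```

```bash
python3 - <<'E'
from h import *
import pickle
s,T=st(); s,T,im=wsnap('w5.png'); print(T[:3,:3].T@(np.array([.5025,.1835,.16])-T[:3,3]))
E
```

```text
t 7.0 p [ 0.5206 -0.3824  0.1681] yawy -13.76 z [ 0.005 -0.004 -1.   ] F [ 0.32 -0.65 -0.47] w 0.363 q7 0.68
[ 0.54539617 -0.1522215   0.00580834]
```

View pics/w5.png

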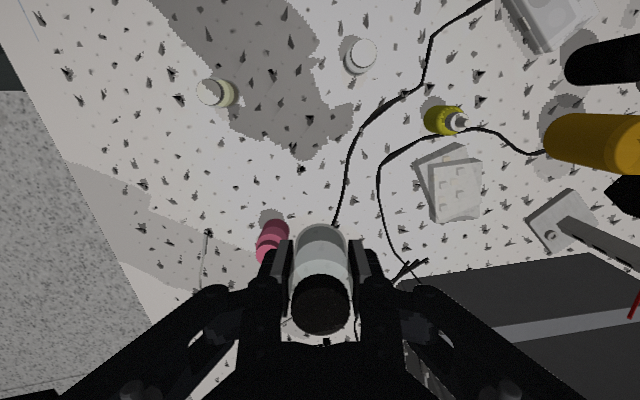

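Request:
{"name": "play_rows", "arguments": {"targets": [{"tx":0.02,"ty":-0.006,"tz":0,"twist":0,"claw":0.02},{"tx":0.045,"ty":-0.0125,"tz":0,"twist":0,"claw":0.02},{"tx":0.045,"ty":-0.0125,"tz":0,"twist":0,"claw":0.02},{"tx":0.045,"ty":-0.0125,"tz":0,"twist":0,"claw":0.02},{"tx":0.045,"ty":-0.0125,"tz":0,"twist":0,"claw":0.02},{"tx":0.045,"ty":-0.0125,"tz":0,"twist":0,"claw":0.02},{"tx":0.045,"ty":-0.0125,"tz":0,"twist":0,"claw":0.02},{"tx":0.045,"ty":-0.0125,"tz":0,"twist":0,"claw":0.02}]}}

```text
time: 7.85
position: [0.5066, -0.0312, 0.1632]
ee_rot: [-0.001, 0.787, 0.617, -0.001]
wrist_force: [0.6, -0.4, -0.0]
width: 0.363
```

Request:
{"name": "play_rows", "arguments": {"targets": [{"tx":0.045,"ty":-0.0125,"tz":0,"twist":0,"claw":0.02},{"tx":0.045,"ty":-0.0125,"tz":0,"twist":0,"claw":0.02},{"tx":0.045,"ty":-0.0125,"tz":0,"twist":0,"claw":0.02},{"tx":0.045,"ty":-0.0125,"tz":0,"twist":0,"claw":0.02},{"tx":0.03,"ty":-0.0085,"tz":0,"twist":0,"claw":0.02},{"tx":0,"ty":0,"tz":0,"twist":0,"claw":0.02},{"tx":0,"ty":0,"tz":0,"twist":0,"claw":0.02},{"tx":0,"ty":0,"tz":0,"twist":0,"claw":0.02}]}}

```text
time: 8.65
position: [0.5007, 0.1829, 0.1638]
ee_rot: [0.0, 0.787, 0.617, -0.001]
wrist_force: [-0.7, 0.3, -1.2]
width: 0.357
```

```bash
python3 - <<'E'
from h import *
import pickle
st(); s,T,im=wsnap('w6.png'); print(T[:3,:3].T@(np.array([.5025,.1835,.16])-T[:3,3])); pickle.dump(im,open('w6.pkl','wb'))
print(proj(im,[.5025,.1835,.0375]))
snap('top','top6.png')
E
```

```text
t 8.65 p [0.5007 0.1829 0.1638] yawy -13.86 z [-0.001 -0.002 -1.   ] F [-0.73  0.27 -1.15] w 0.357 q7 -0.21
[0.00103591 0.00161996 0.00377835]
(np.float64(321.0508744669621), np.float64(189.37421074376127))
```

View pics/w6.png

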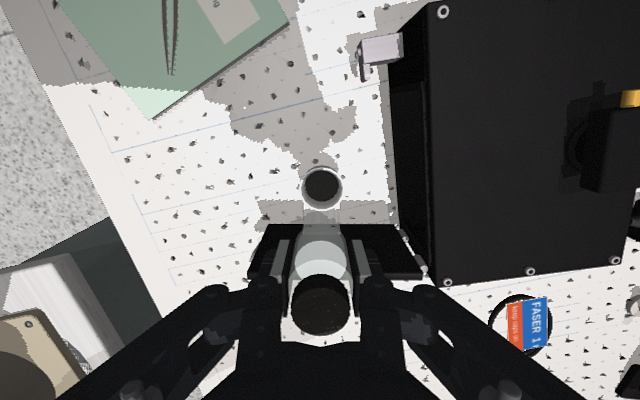

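```bash
python3 - <<'E'
from h import *
import pickle
im=pickle.load(open('w6.pkl','rb'))
p=np.ascontiguousarray(im['pixels'][:,:,::-1]); c=p[155:345,270:370]
cv2.imwrite('pics/w6z.png',cv2.resize(c[:90],None,fx=6,fy=6,interpolation=2))
cv2.imwrite('pics/w6y.png',cv2.resize(c[50:190],None,fx=4,fy=4,interpolation=2))
E
```

```text
(no output)
```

View pics/w6z.png

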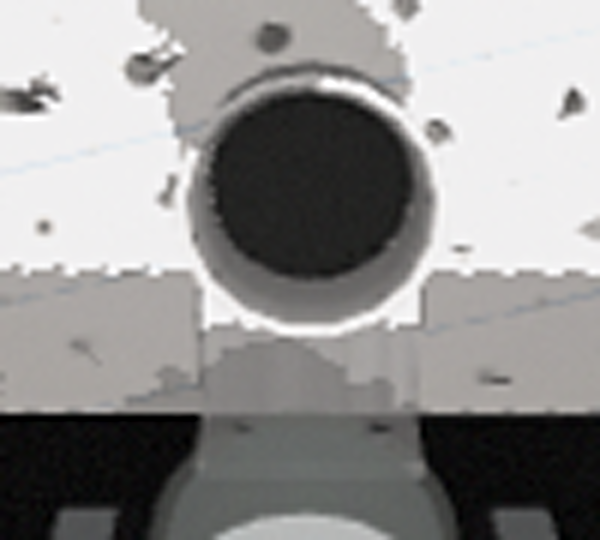

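View pics/w6y.png

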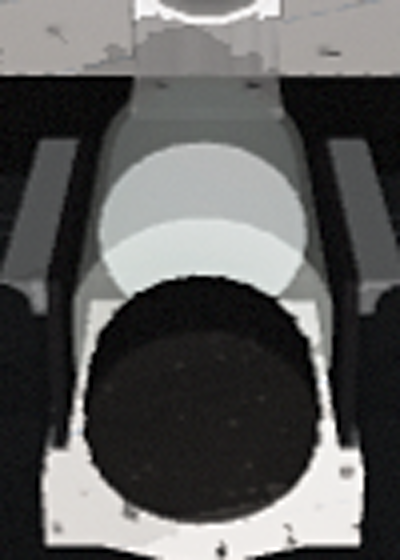

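```bash
python3 - <<'E'
from h import *
import pickle
im=pickle.load(open('w6.pkl','rb')); s,T=pose()
tl=lambda P:T[:3,:3].T@(P-T[:3,3])
print('cap',tl(onz(im,320.1,311.4,T[2,3]-.0156+.06)))
for y in(303,319): print(tl(onz(im,320.1,y,T[2,3]-.0156+.06)))
print('cup',tl(onz(im,321.4,188.6,.0375)), onz(im,321.4,188.6,.0375))
E
```

```text
cap [-0.00084254  0.0002017  -0.04439925]
[ 0.00338647  0.00019169 -0.04440341]
[-0.0047527   0.00021095 -0.0443954 ]
cup [0.00200852 0.00161149 0.12662807] [0.50302563 0.18419506 0.0375    ]
```

Request:
{"name": "play_rows", "arguments": {"targets": [{"tx":0.002,"ty":0.0015,"tz":0.02,"twist":0,"claw":0.02},{"tx":0,"ty":0,"tz":0.03,"twist":0,"claw":0.02},{"tx":0,"ty":0,"tz":0.03,"twist":0,"claw":0.02},{"tx":0,"ty":0,"tz":0.02,"twist":0,"claw":0.02},{"tx":0,"ty":0,"tz":0,"twist":0,"claw":0.02},{"tx":0,"ty":0,"tz":0,"twist":0,"claw":0.02},{"tx":0,"ty":0,"tz":0,"twist":0,"claw":0.02}]}}

```text
time: 9.45
position: [0.504, 0.1859, 0.0655]
ee_rot: [0.0, 0.787, 0.617, 0.001]
wrist_force: [0.3, -0.2, 0.6]
width: 0.363
```

```bash
python3 - <<'E'
from h import *
import pickle
st(); s,T,im=wsnap('w7.png'); print(T[:3,:3].T@(np.array([.5027,.184,.0365])-T[:3,3])); pickle.dump(im,open('w7.pkl','wb'))
print(proj(im,[.5027,.184,.0375]))
snap('scene','s7.png')
c=im['pixels'][150:350,240:400,::-1]; cv2.imwrite('pics/w7z.png',cv2.resize(c,None,fx=3,fy=3,interpolation=2))
E
```

```text
t 9.45 p [0.504  0.1859 0.0655] yawy -13.81 z [ 0.002  0.001 -1.   ] F [ 0.35 -0.22  0.57] w 0.363 q7 -0.11
[-0.00216123 -0.00089475  0.02900411]
(np.float64(317.7753386560017), np.float64(236.64540341640708))
```

View pics/w7z.png

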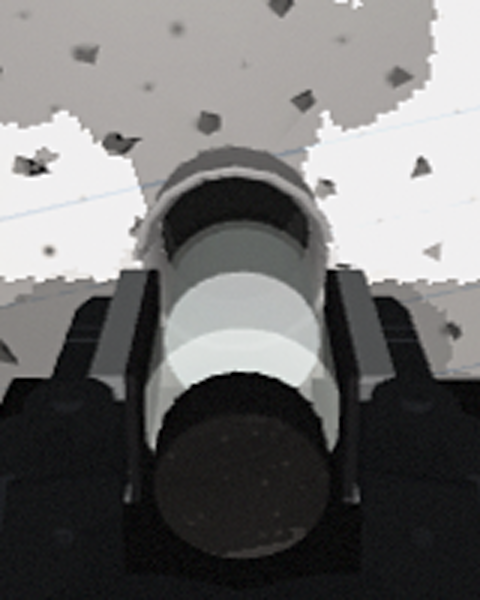

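Request:
{"name": "play_rows", "arguments": {"targets": [{"tx":-0.002,"ty":-0.001,"tz":0.002,"twist":0,"claw":0.02},{"tx":0,"ty":0,"tz":0,"twist":0,"claw":0.02},{"tx":0,"ty":0,"tz":0,"twist":0,"claw":0.02}]}}

```text
time: 9.85
position: [0.5015, 0.1846, 0.0625]
ee_rot: [-0.0, 0.787, 0.617, 0.0]
wrist_force: [-1.1, 0.2, -0.5]
width: 0.36
```

```bash
python3 - <<'E'
from h import *
import pickle
st(); s,T,im=wsnap('w8.png'); print(T[:3,:3].T@(np.array([.5027,.184,.0365])-T[:3,3]))
print(proj(im,[.5027,.184,.0375]))
c=im['pixels'][180:280,260:380,::-1]; cv2.imwrite('pics/w8z.png',cv2.resize(c,None,fx=5,fy=5,interpolation=2))
E
```

```text
t 9.85 p [0.5015 0.1846 0.0625] yawy -13.75 z [ 0.  0. -1.] F [-1.12  0.16 -0.49] w 0.36 q7 -0.11
[-0.00025163  0.0013177   0.0259894 ]
(np.float64(321.1271946246129), np.float64(236.05284398548326))
```

View pics/w8z.png

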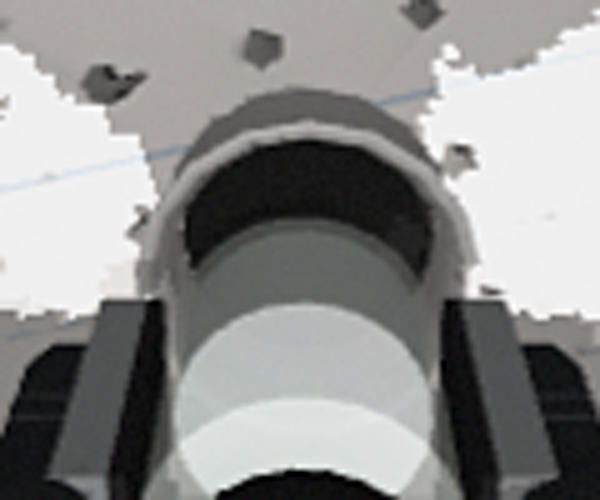

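Request:
{"name": "play_rows", "arguments": {"targets": [{"tx":0,"ty":0.0008,"tz":0.008,"twist":0,"claw":0.02},{"tx":0,"ty":0,"tz":0.008,"twist":0,"claw":0.02},{"tx":0,"ty":0,"tz":0.006,"twist":0,"claw":0.02},{"tx":0,"ty":0,"tz":0,"twist":0,"claw":0.02},{"tx":0,"ty":0,"tz":0,"twist":0,"claw":0.02}]}}

```text
time: 10.4
position: [0.5021, 0.1841, 0.0399]
ee_rot: [-0.0, 0.787, 0.617, -0.0]
wrist_force: [0.3, 0.0, -0.6]
width: 0.361
```

```bash
python3 - <<'E'
from h import *
st(); s,T,im=wsnap('w9.png'); print(T[:3,:3].T@(np.array([.5027,.184,.0365])-T[:3,3]))
c=im['pixels'][180:340,250:390,::-1]; cv2.imwrite('pics/w9z.png',cv2.resize(c,None,fx=3.5,fy=3.5,interpolation=2))
E
```

```text
t 10.4 p [0.5021 0.1841 0.0399] yawy -13.76 z [-0.001 -0.    -1.   ] F [ 0.28  0.04 -0.56] w 0.361 q7 -0.09
[3.27579315e-05 6.00461012e-04 3.39771485e-03]
```

View pics/w9z.png

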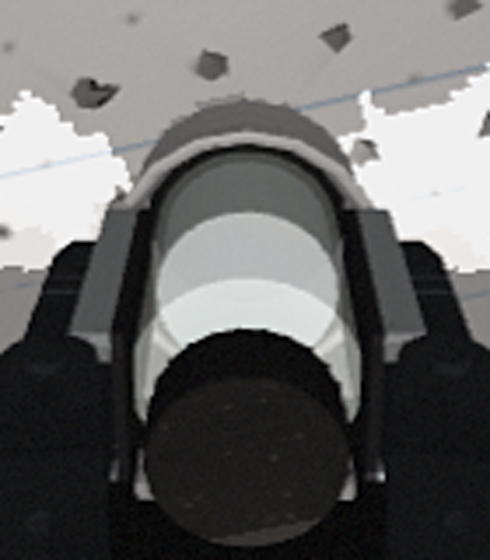

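No contact yet, and the vial is inside the mouth. I'll lower it the rest of the way in small steps.

Request:
{"name": "play_rows", "arguments": {"targets": [{"tx":0,"ty":0.0005,"tz":0.002,"twist":0,"claw":0.02},{"tx":0,"ty":0,"tz":0.001,"twist":0,"claw":0.02},{"tx":0,"ty":0,"tz":0,"twist":0,"claw":0.02}]}}

```text
time: 10.75
position: [0.5027, 0.1842, 0.0373]
ee_rot: [-0.0, 0.787, 0.617, -0.0]
wrist_force: [-0.2, -0.6, 0.1]
width: 0.356
```

Request:
{"name": "play_rows", "arguments": {"targets": [{"tx":0,"ty":0,"tz":0.001,"twist":0,"claw":0.02},{"tx":0,"ty":0,"tz":0,"twist":0,"claw":0.02}]}}

```text
time: 10.95
position: [0.5031, 0.1845, 0.0371]
ee_rot: [-0.0, 0.787, 0.617, 0.001]
wrist_force: [-0.2, -0.0, 5.2]
width: 0.357
```

Request:
{"name": "play_rows", "arguments": {"targets": [{"tx":0,"ty":0,"tz":0,"twist":0,"claw":0.036},{"tx":0,"ty":0,"tz":0,"twist":0,"claw":0.04},{"tx":0,"ty":0,"tz":0,"twist":0,"claw":0.048},{"tx":0,"ty":0,"tz":0,"twist":0,"claw":0.054},{"tx":0,"ty":0,"tz":0,"twist":0,"claw":0.054},{"tx":0,"ty":0,"tz":0,"twist":0,"claw":0.054},{"tx":0,"ty":0,"tz":0,"twist":0,"claw":0.054},{"tx":0,"ty":0,"tz":0,"twist":0,"claw":0.054}]}}

```text
time: 11.75
position: [0.5028, 0.1842, 0.0363]
ee_rot: [-0.0, 0.787, 0.617, -0.0]
wrist_force: [0.3, 0.0, 0.5]
width: 0.629
```

```bash
python3 - <<'E'
from h import *
st(); s,T,im=wsnap('w10.png')
c=im['pixels'][180:340,230:410,::-1]; cv2.imwrite('pics/w10z.png',cv2.resize(c,None,fx=3.5,fy=3.5,interpolation=2))
E
```

```text
t 11.75 p [0.5028 0.1842 0.0363] yawy -13.75 z [-0. -0. -1.] F [0.28 0.03 0.55] w 0.629 q7 -0.08
```

View pics/w10z.png

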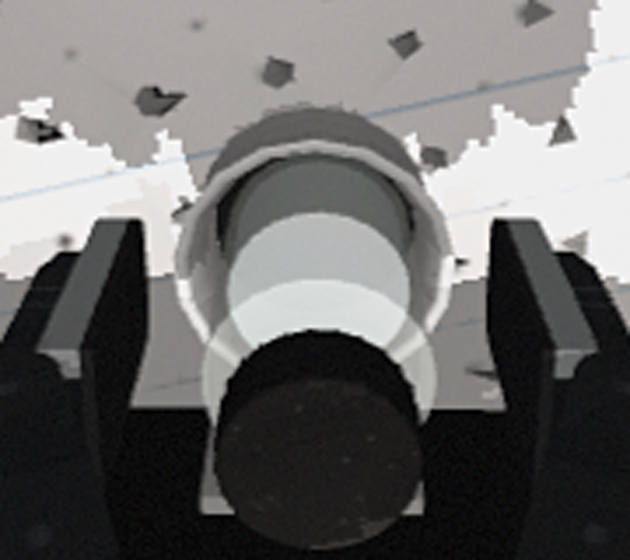

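Request:
{"name": "play_rows", "arguments": {"targets": [{"tx":0,"ty":0,"tz":-0.01,"twist":0,"claw":0.056},{"tx":0,"ty":0,"tz":-0.03,"twist":0,"claw":0.056},{"tx":0,"ty":0,"tz":-0.04,"twist":0,"claw":0.056},{"tx":0,"ty":0,"tz":-0.04,"twist":0,"claw":0.056},{"tx":0,"ty":0,"tz":-0.02,"twist":0,"claw":0.056},{"tx":0,"ty":0,"tz":0,"twist":0,"claw":0.056}]}}

```text
time: 12.4
position: [0.5048, 0.1847, 0.1799]
ee_rot: [0.001, 0.787, 0.617, 0.003]
wrist_force: [0.5, -0.1, -0.3]
width: 0.66
```

```bash
python3 - <<'E'
from h import *
import pickle
st(); s,T,im=wsnap('w11.png'); pickle.dump((im,T),open('w11.pkl','wb'))
c=im['pixels'][150:330,230:430,::-1]; cv2.imwrite('pics/w11z.png',cv2.resize(c,None,fx=3,fy=3,interpolation=2))
E
```

```text
t 12.4 p [0.5048 0.1847 0.1799] yawy -13.75 z [ 0.006  0.003 -1.   ] F [ 0.47 -0.13 -0.34] w 0.66 q7 -0.21
```

View pics/w11.png

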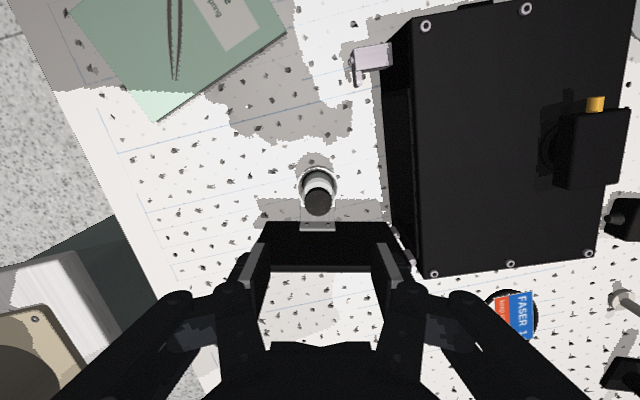

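Request:
{"name": "play_rows", "arguments": {"targets": [{"tx":-0.035,"ty":-0.013,"tz":0,"twist":-0.1,"claw":0.0},{"tx":-0.035,"ty":-0.013,"tz":0,"twist":0,"claw":0.0},{"tx":-0.035,"ty":-0.013,"tz":0,"twist":0,"claw":0.0},{"tx":0,"ty":0,"tz":0,"twist":-0.15,"claw":0.0},{"tx":0,"ty":0,"tz":0,"twist":-0.15,"claw":0.0},{"tx":0,"ty":0,"tz":0,"twist":-0.15,"claw":0.0},{"tx":0,"ty":0,"tz":0,"twist":-0.15,"claw":0.0},{"tx":0,"ty":0,"tz":0,"twist":-0.15,"claw":0.0}]}}

```text
time: 13.25
position: [0.4453, 0.0874, 0.1753]
ee_rot: [-0.001, 0.459, 0.888, -0.001]
wrist_force: [0.8, -1.0, 0.9]
width: -0.003
```

Request:
{"name": "play_rows", "arguments": {"targets": [{"tx":0,"ty":0,"tz":0,"twist":-0.15,"claw":0.0},{"tx":0,"ty":0,"tz":0,"twist":-0.15,"claw":0.0},{"tx":0,"ty":0,"tz":0,"twist":-0.15,"claw":0.0},{"tx":0,"ty":0,"tz":0,"twist":-0.15,"claw":0.0},{"tx":0,"ty":0,"tz":0,"twist":-0.12,"claw":0.0},{"tx":0,"ty":0,"tz":0,"twist":0,"claw":0.0},{"tx":0,"ty":0,"tz":0,"twist":0,"claw":0.0}]}}

```text
time: 13.95
position: [0.4457, 0.0874, 0.1757]
ee_rot: [-0.001, 0.122, 0.993, -0.0]
wrist_force: [0.3, -0.0, 0.1]
width: -0.0
```

```bash
cat >> h.py <<'E'
H=np.array([.5768,.1130]); TH0=np.radians(86.6) # door y yaw when shut
def doorrel():
    s,T=pose(); yaw=np.arctan2(T[1,0],T[0,0]); r=s['position'][:2]-H
    print('hinge-rel in tool x,y', (T[:2,:2].T@r).round(4), 'tool x yaw',np.degrees(yaw).round(2),'=> theta if aligned',(yaw-TH0).round(3), 'polar theta',(np.arctan2(r[1],r[0])-TH0).round(3))
E
python3 - <<'E'
from h import *
import pickle
st(); doorrel(); s,T,im=wsnap('w12.png'); pickle.dump((im,T),open('w12.pkl','wb'))
E
```

```text
t 13.95 p [0.4457 0.0874 0.1757] yawy 76.02 z [-0.002 -0.    -1.   ] F [ 0.28 -0.03  0.12] w -0.0 q7 1.13
hinge-rel in tool x,y [ 0.121  -0.0565] tool x yaw 166.02 => theta if aligned 1.386 polar theta -4.46
```

View pics/w12.png

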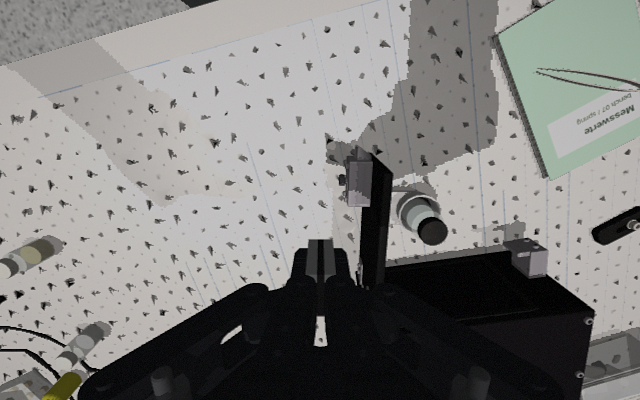

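Request:
{"name": "play_rows", "arguments": {"targets": [{"tx":0.007,"ty":0,"tz":0.02,"twist":0,"claw":0.0},{"tx":0,"ty":0,"tz":0.035,"twist":0,"claw":0.0},{"tx":0,"ty":0.01,"tz":0.03,"twist":0,"claw":0.0},{"tx":0,"ty":0.01,"tz":0.01,"twist":0,"claw":0.0},{"tx":0,"ty":0,"tz":0,"twist":0,"claw":0.0},{"tx":0,"ty":0,"tz":0,"twist":0,"claw":0.0}]}}

```text
time: 14.6
position: [0.4447, 0.109, 0.0819]
ee_rot: [0.0, 0.12, 0.993, 0.0]
wrist_force: [-0.3, 0.0, 0.4]
width: -0.001
```

```bash
python3 - <<'E'
from h import *
import pickle
st(); doorrel(); s,T,im=wsnap('w13.png'); pickle.dump((im,T),open('w13.pkl','wb'))
E
```

```text
t 14.6 p [0.4447 0.109  0.0819] yawy 76.22 z [ 0.001 -0.    -1.   ] F [-0.29  0.05  0.36] w -0.001 q7 1.11
hinge-rel in tool x,y [ 0.1274 -0.0354] tool x yaw 166.22 => theta if aligned 1.39 polar theta -4.623
```

View pics/w13.png

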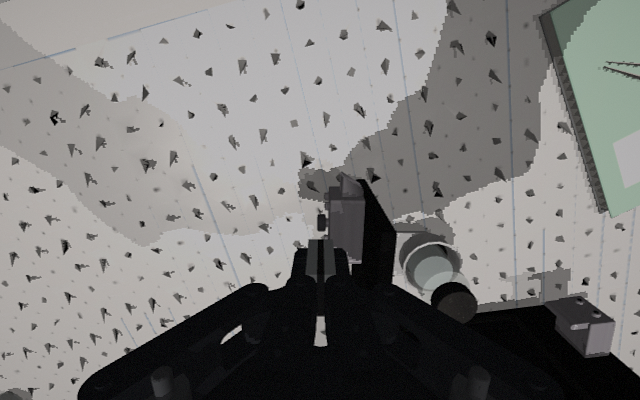

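Request:
{"name": "play_rows", "arguments": {"targets": [{"tx":0,"ty":0.004,"tz":0,"twist":0,"claw":0.0},{"tx":0,"ty":0.003,"tz":0,"twist":0,"claw":0.0},{"tx":0,"ty":0.002,"tz":0,"twist":0,"claw":0.0},{"tx":0,"ty":0.002,"tz":0,"twist":0,"claw":0.0},{"tx":0,"ty":0.001,"tz":0,"twist":0,"claw":0.0}]}}

```text
time: 15.15
position: [0.4473, 0.1206, 0.0814]
ee_rot: [0.0, 0.12, 0.993, 0.0]
wrist_force: [-0.1, -0.2, 0.2]
width: -0.001
```

```bash
python3 - <<'E'
from h import *
import pickle
st(); doorrel()
E
```

```text
t 15.15 p [0.4473 0.1206 0.0814] yawy 76.21 z [ 0.  0. -1.] F [-0.11 -0.17  0.25] w -0.001 q7 1.09
hinge-rel in tool x,y [ 0.1276 -0.0235] tool x yaw 166.21 => theta if aligned 1.39 polar theta 1.571
```

Request:
{"name": "play_rows", "arguments": {"targets": [{"tx":0.0003,"ty":0.002,"tz":0,"twist":0.01,"claw":0.0},{"tx":0.0003,"ty":0.0026,"tz":0,"twist":0.02,"claw":0.0},{"tx":0.0005,"ty":0.0032,"tz":0,"twist":0.025,"claw":0.0},{"tx":0.0006,"ty":0.0038,"tz":0,"twist":0.03,"claw":0.0},{"tx":0.0006,"ty":0.0038,"tz":0,"twist":0.03,"claw":0.0},{"tx":0.0006,"ty":0.0038,"tz":0,"twist":0.03,"claw":0.0}]}}

```text
time: 15.75
position: [0.4499, 0.1399, 0.0813]
ee_rot: [-0.0, 0.193, 0.981, -0.0]
wrist_force: [-0.2, -1.1, 0.7]
width: -0.002
```

```bash
python3 - <<'E'
from h import *
import pickle
st(); doorrel();s,T,im=wsnap('w14.png'); pickle.dump((im,T),open('w14.pkl','wb'))
E
```

```text
t 15.75 p [0.4499 0.1399 0.0813] yawy 67.76 z [-0. -0. -1.] F [-0.23 -1.12  0.73] w -0.002 q7 0.97
hinge-rel in tool x,y [ 0.1276 -0.0231] tool x yaw 157.76 => theta if aligned 1.242 polar theta 1.421
```

View pics/w14.png

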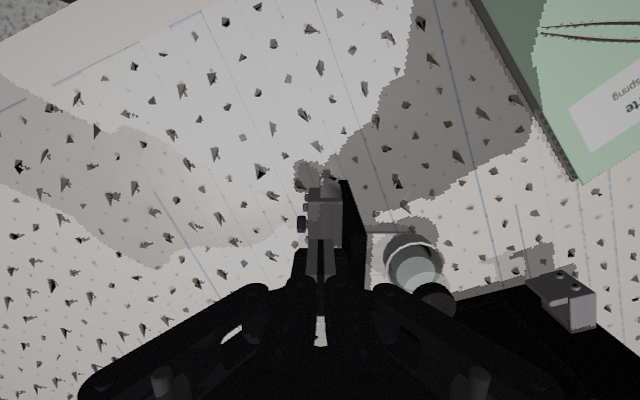

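Request:
{"name": "play_rows", "arguments": {"targets": [{"tx":0.0007,"ty":0.0045,"tz":0,"twist":0.035,"claw":0.0},{"tx":0.0007,"ty":0.0045,"tz":0,"twist":0.035,"claw":0.0},{"tx":0.0007,"ty":0.0045,"tz":0,"twist":0.035,"claw":0.0},{"tx":0.0007,"ty":0.0045,"tz":0,"twist":0.035,"claw":0.0},{"tx":0.0007,"ty":0.0045,"tz":0,"twist":0.035,"claw":0.0},{"tx":0.0007,"ty":0.0045,"tz":0,"twist":0.035,"claw":0.0},{"tx":0.0007,"ty":0.0045,"tz":0,"twist":0.035,"claw":0.0},{"tx":0.0007,"ty":0.0045,"tz":0,"twist":0.035,"claw":0.0}]}}

```text
time: 16.6
position: [0.4628, 0.1739, 0.0813]
ee_rot: [0.0, 0.328, 0.945, -0.0]
wrist_force: [-0.7, -1.2, -0.4]
width: 0.002
```

```bash
python3 - <<'E'
from h import *
st(); doorrel()
E
```

```text
t 16.6 p [0.4628 0.1739 0.0813] yawy 51.68 z [ 0. -0. -1.] F [-0.66 -1.23 -0.35] w 0.002 q7 0.75
hinge-rel in tool x,y [ 0.1272 -0.0229] tool x yaw 141.68 => theta if aligned 0.961 polar theta 1.139
```

Request:
{"name": "play_rows", "arguments": {"targets": [{"tx":0.0007,"ty":0.0045,"tz":0,"twist":0.035,"claw":0.0},{"tx":0.0007,"ty":0.0045,"tz":0,"twist":0.035,"claw":0.0},{"tx":0.0007,"ty":0.0045,"tz":0,"twist":0.035,"claw":0.0},{"tx":0.0007,"ty":0.0045,"tz":0,"twist":0.035,"claw":0.0},{"tx":0.0007,"ty":0.0045,"tz":0,"twist":0.035,"claw":0.0},{"tx":0.0007,"ty":0.0045,"tz":0,"twist":0.035,"claw":0.0},{"tx":0.0007,"ty":0.0045,"tz":0,"twist":0.035,"claw":0.0},{"tx":0.0007,"ty":0.0045,"tz":0,"twist":0.035,"claw":0.0}]}}

```text
time: 17.4
position: [0.4843, 0.2032, 0.0813]
ee_rot: [-0.0, 0.457, 0.89, -0.0]
wrist_force: [-1.2, -1.1, -0.0]
width: 0.001
```

Request:
{"name": "play_rows", "arguments": {"targets": [{"tx":0.0008,"ty":0.0045,"tz":0,"twist":0.035,"claw":0.0},{"tx":0.0008,"ty":0.0045,"tz":0,"twist":0.035,"claw":0.0},{"tx":0.0008,"ty":0.0045,"tz":0,"twist":0.035,"claw":0.0},{"tx":0.0008,"ty":0.0045,"tz":0,"twist":0.035,"claw":0.0},{"tx":0.0008,"ty":0.0045,"tz":0,"twist":0.035,"claw":0.0},{"tx":0.0008,"ty":0.0045,"tz":0,"twist":0.035,"claw":0.0},{"tx":0.0008,"ty":0.0045,"tz":0,"twist":0.035,"claw":0.0},{"tx":0.0008,"ty":0.0045,"tz":0,"twist":0.035,"claw":0.0}]}}

```text
time: 18.2
position: [0.5127, 0.226, 0.0813]
ee_rot: [-0.0, 0.576, 0.817, -0.0]
wrist_force: [-0.8, 0.1, 0.1]
width: -0.003
```

```bash
python3 - <<'E'
from h import *
st(); doorrel();s,T,im=wsnap('w15.png')
E
```

```text
t 18.2 p [0.5127 0.226  0.0813] yawy 19.6 z [-0.  0. -1.] F [-0.8   0.07  0.1 ] w -0.003 q7 0.31
hinge-rel in tool x,y [ 0.1279 -0.0225] tool x yaw 109.6 => theta if aligned 0.401 polar theta 0.575
```

View pics/w15.png

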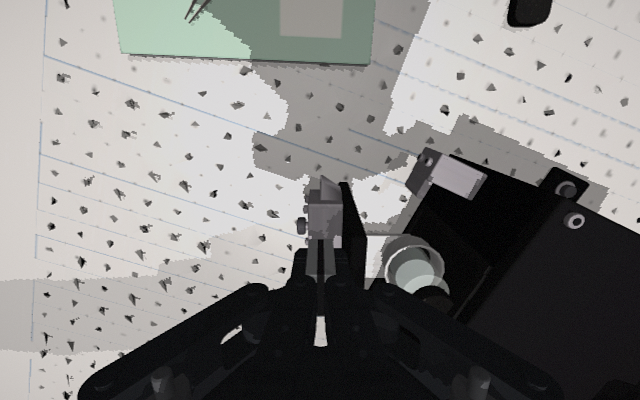

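Request:
{"name": "play_rows", "arguments": {"targets": [{"tx":0.0007,"ty":0.0045,"tz":0,"twist":0.035,"claw":0.0},{"tx":0.0007,"ty":0.0045,"tz":0,"twist":0.035,"claw":0.0},{"tx":0.0007,"ty":0.0045,"tz":0,"twist":0.035,"claw":0.0},{"tx":0.0007,"ty":0.0045,"tz":0,"twist":0.035,"claw":0.0},{"tx":0.0006,"ty":0.0038,"tz":0,"twist":0.03,"claw":0.0},{"tx":0.0006,"ty":0.0038,"tz":0,"twist":0.03,"claw":0.0},{"tx":0.0005,"ty":0.0032,"tz":0,"twist":0.025,"claw":0.0},{"tx":0.0004,"ty":0.0026,"tz":0,"twist":0.02,"claw":0.0}]}}

```text
time: 19.05
position: [0.5421, 0.238, 0.0813]
ee_rot: [0.0, 0.672, 0.741, 0.0]
wrist_force: [-1.4, -0.6, 0.1]
width: -0.0
```

```bash
python3 - <<'E'
from h import *
st(); doorrel();s,T,im=wsnap('w16.png')
E
```

```text
t 19.05 p [0.5421 0.238  0.0813] yawy 5.62 z [ 0.  0. -1.] F [-1.42 -0.65  0.08] w -0.0 q7 0.11
hinge-rel in tool x,y [ 0.1278 -0.0223] tool x yaw 95.62 => theta if aligned 0.157 polar theta 0.33
```

View pics/w16.png

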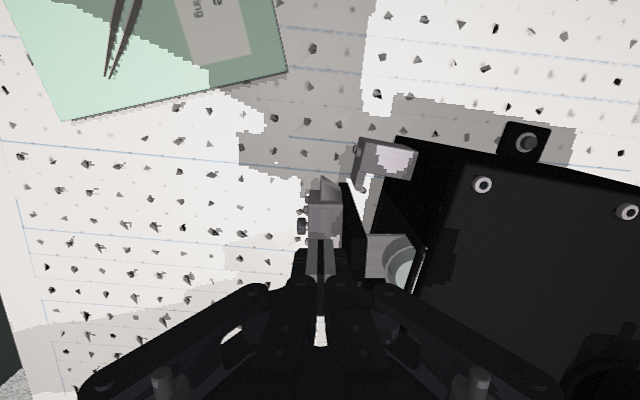

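Request:
{"name": "play_rows", "arguments": {"targets": [{"tx":0.0003,"ty":0.002,"tz":0,"twist":0.015,"claw":0.0},{"tx":0.0003,"ty":0.002,"tz":0,"twist":0.015,"claw":0.0},{"tx":0.0002,"ty":0.0016,"tz":0,"twist":0.012,"claw":0.0},{"tx":0.0002,"ty":0.0016,"tz":0,"twist":0.012,"claw":0.0},{"tx":0.0002,"ty":0.0013,"tz":0,"twist":0.01,"claw":0.0},{"tx":0.0002,"ty":0.0013,"tz":0,"twist":0.01,"claw":0.0}]}}

```text
time: 19.7
position: [0.5515, 0.2402, 0.0813]
ee_rot: [-0.0, 0.698, 0.716, 0.0]
wrist_force: [0.1, -1.1, 0.1]
width: -0.006
```

```bash
python3 - <<'E'
from h import *
st(); doorrel();s,T,im=wsnap('w17.png')
E
```

```text
t 19.7 p [0.5515 0.2402 0.0813] yawy 1.45 z [-0.  0. -1.] F [ 0.09 -1.05  0.11] w -0.006 q7 0.06
hinge-rel in tool x,y [ 0.1277 -0.0221] tool x yaw 91.45 => theta if aligned 0.085 polar theta 0.256
```

View pics/w17.png

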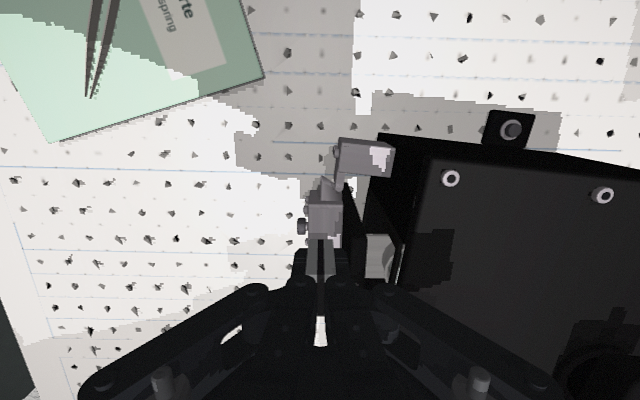

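Tongue at the strike. Pushing in slowly.

Request:
{"name": "play_rows", "arguments": {"targets": [{"tx":0.0002,"ty":0.0013,"tz":0,"twist":0.01,"claw":0.0},{"tx":0.0002,"ty":0.0013,"tz":0,"twist":0.01,"claw":0.0},{"tx":0.0002,"ty":0.0013,"tz":0,"twist":0.01,"claw":0.0},{"tx":0.0002,"ty":0.0013,"tz":0,"twist":0.01,"claw":0.0}]}}

```text
time: 20.15
position: [0.5545, 0.2409, 0.0813]
ee_rot: [-0.002, 0.712, 0.702, -0.002]
wrist_force: [-6.1, 0.2, 5.5]
width: 0.003
```

Request:
{"name": "play_rows", "arguments": {"targets": [{"tx":0.0002,"ty":0.0013,"tz":0,"twist":0.01,"claw":0.0},{"tx":0.0002,"ty":0.0013,"tz":0,"twist":0.01,"claw":0.0},{"tx":0.0002,"ty":0.0013,"tz":0,"twist":0.01,"claw":0.0}]}}

```text
time: 20.45
position: [0.5575, 0.2413, 0.0813]
ee_rot: [-0.002, 0.723, 0.691, -0.002]
wrist_force: [-8.1, -1.8, 8.3]
width: 0.001
```

```bash
python3 - <<'E'
from h import *
st(); doorrel();s,T,im=wsnap('w18.png')
c=im['pixels'][100:300,250:450,::-1]; cv2.imwrite('pics/w18z.png',cv2.resize(c,None,fx=3,fy=3,interpolation=2))
E
```

```text
t 20.45 p [0.5575 0.2413 0.0813] yawy -2.54 z [-0.006  0.    -1.   ] F [-8.06 -1.79  8.32] w 0.001 q7 0.0
hinge-rel in tool x,y [ 0.1274 -0.025 ] tool x yaw 87.46 => theta if aligned 0.015 polar theta 0.209
```

View pics/w18z.png

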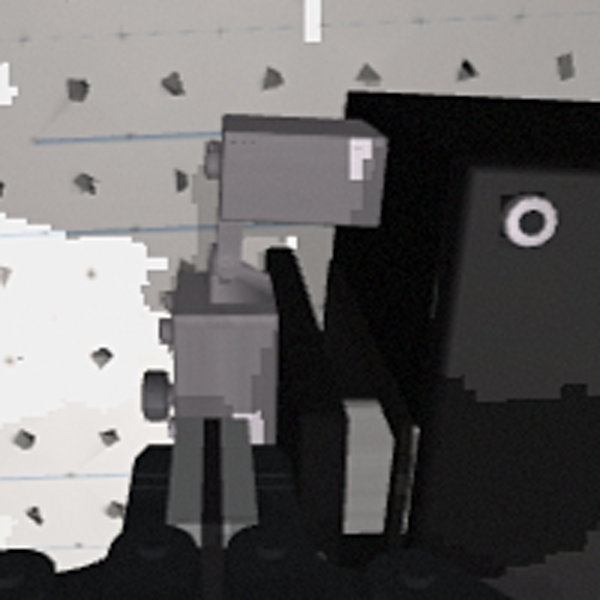

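Request:
{"name": "play_rows", "arguments": {"targets": [{"tx":0,"ty":0.0013,"tz":0,"twist":0,"claw":0.0},{"tx":0,"ty":0.0013,"tz":0,"twist":0,"claw":0.0}]}}

```text
time: 20.7
position: [0.5616, 0.2414, 0.0812]
ee_rot: [-0.001, 0.723, 0.691, -0.001]
wrist_force: [-2.0, 0.9, 0.3]
width: -0.004
```

Request:
{"name": "play_rows", "arguments": {"targets": [{"tx":0,"ty":0.001,"tz":0,"twist":0,"claw":0.0},{"tx":0,"ty":0.001,"tz":0,"twist":0,"claw":0.0}]}}

```text
time: 20.9
position: [0.5656, 0.2412, 0.0812]
ee_rot: [0.0, 0.723, 0.691, 0.0]
wrist_force: [-2.2, 1.2, 0.1]
width: 0.002
```

```bash
python3 - <<'E'
from h import *
st(); doorrel()
E
```

```text
t 20.9 p [0.5656 0.2412 0.0812] yawy -2.53 z [ 0.001  0.    -1.   ] F [-2.22  1.2   0.1 ] w 0.002 q7 0.0
hinge-rel in tool x,y [ 0.1276 -0.0169] tool x yaw 87.47 => theta if aligned 0.015 polar theta 0.147
```

```bash
python3 - <<'E'
from h import *
s,T,im=wsnap('w19.png')
c=im['pixels'][100:300,250:450,::-1]; cv2.imwrite('pics/w19z.png',cv2.resize(c,None,fx=3,fy=3,interpolation=2))
E
```

```text
(no output)
```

View pics/w19z.png

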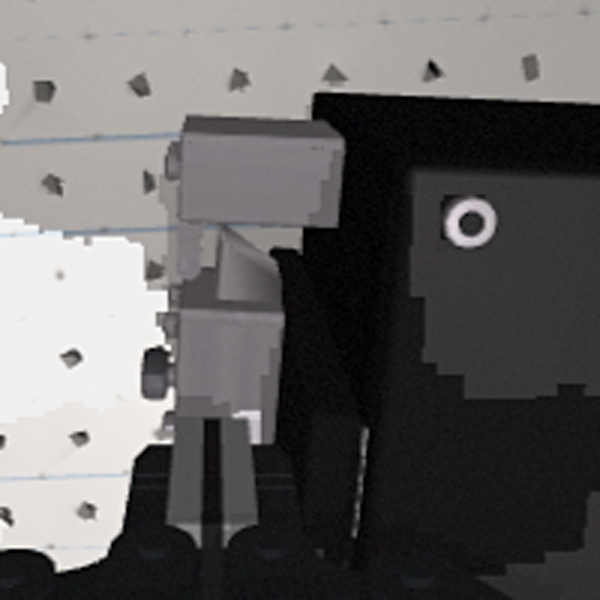

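Request:
{"name": "play_rows", "arguments": {"targets": [{"tx":0,"ty":0.001,"tz":0,"twist":0,"claw":0.0},{"tx":0,"ty":0.001,"tz":0,"twist":0,"claw":0.0}]}}

```text
time: 21.15
position: [0.5657, 0.2412, 0.0812]
ee_rot: [-0.001, 0.722, 0.691, -0.001]
wrist_force: [-6.5, 0.4, 5.3]
width: 0.001
```

```bash
python3 - <<'E'
from h import *
st(); doorrel()
E
```

```text
t 21.15 p [0.5657 0.2412 0.0812] yawy -2.51 z [-0.003  0.    -1.   ] F [-6.46  0.44  5.31] w 0.001 q7 0.0
hinge-rel in tool x,y [ 0.1276 -0.0167] tool x yaw 87.49 => theta if aligned 0.016 polar theta 0.146
```

Request:
{"name": "play_rows", "arguments": {"targets": [{"tx":0,"ty":-0.003,"tz":0,"twist":0,"claw":0.0},{"tx":0,"ty":-0.004,"tz":0,"twist":0,"claw":0.0},{"tx":0,"ty":-0.01,"tz":0,"twist":0,"claw":0.0},{"tx":0,"ty":-0.02,"tz":0,"twist":0,"claw":0.0},{"tx":0,"ty":-0.02,"tz":0,"twist":0,"claw":0.0},{"tx":0,"ty":-0.01,"tz":0,"twist":0,"claw":0.0},{"tx":0,"ty":0,"tz":0,"twist":0,"claw":0.0},{"tx":0,"ty":0,"tz":0,"twist":0,"claw":0.0}]}}

```text
time: 21.95
position: [0.5013, 0.2441, 0.0816]
ee_rot: [0.001, 0.722, 0.691, 0.001]
wrist_force: [1.1, -1.0, 0.3]
width: 0.002
```

```bash
python3 - <<'E'
from h import *
st(); s,T,im=wsnap('w20.png')
c=im['pixels'][60:260,260:540,::-1]; cv2.imwrite('pics/w20z.png',cv2.resize(c,None,fx=2.8,fy=2.8,interpolation=2))
i=snap('scene','s20.png'); t=snap('top','t20.png')
cv2.imwrite('pics/t20z.png',cv2.resize(t['pixels'][130:280,140:270,::-1],None,fx=4,fy=4,interpolation=2))
E
```

```text
t 21.95 p [0.5013 0.2441 0.0816] yawy -2.52 z [ 0.002  0.    -1.   ] F [ 1.12 -1.01  0.3 ] w 0.002 q7 0.0
```

View pics/w20z.png

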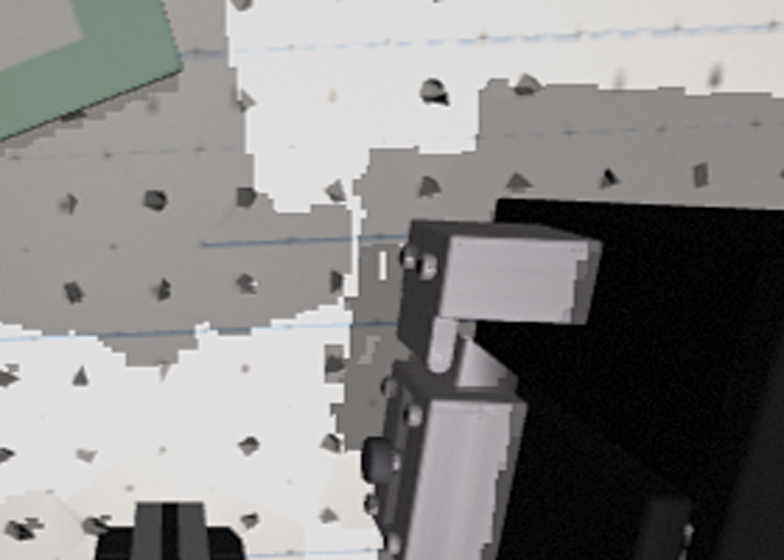

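View pics/t20.png

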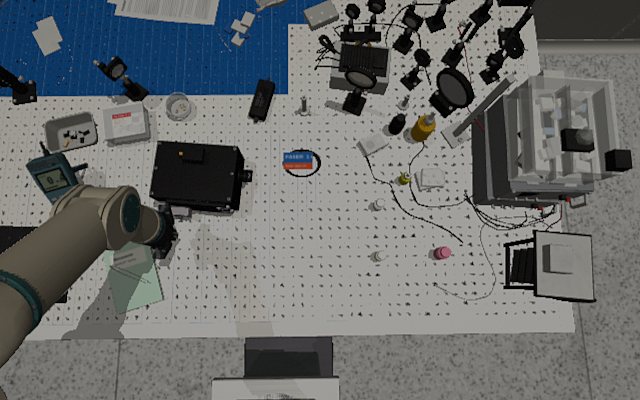

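Request:
{"name": "play_rows", "arguments": {"targets": [{"tx":0,"ty":-0.02,"tz":0,"twist":0,"claw":0.0},{"tx":0,"ty":-0.02,"tz":0,"twist":0,"claw":0.0},{"tx":0,"ty":0,"tz":0,"twist":0,"claw":0.0},{"tx":0,"ty":0,"tz":0,"twist":0,"claw":0.0},{"tx":0,"ty":0,"tz":0,"twist":0,"claw":0.0}]}}

```text
time: 22.6
position: [0.462, 0.2457, 0.0815]
ee_rot: [0.001, 0.723, 0.691, 0.001]
wrist_force: [0.3, -0.4, -0.1]
width: -0.0
```

```bash
python3 - <<'E'
from h import *
st(); s,T,im=wsnap('w21.png')
E
```

```text
t 22.6 p [0.462  0.2457 0.0815] yawy -2.56 z [ 0.002  0.    -1.   ] F [ 0.3  -0.37 -0.06] w -0.0 q7 -0.0
```

View pics/w21.png

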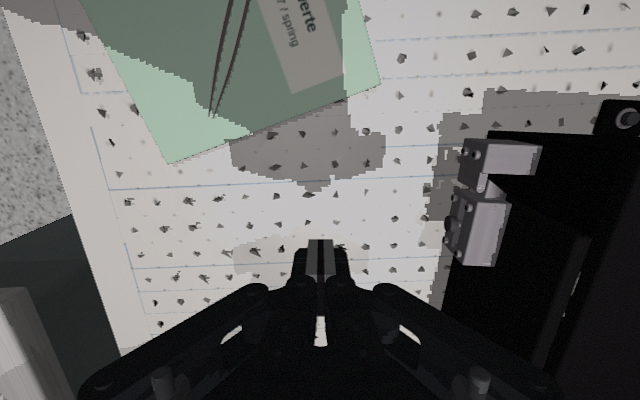

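```bash
python3 - <<'E'
from h import *
im=arm.get_image('wrist'); s,T=pose(); im['cam_to_world']=T@np.array(im['hand_eye'])
c=im['pixels'][90:400,420:640,::-1].astype(float)*3; cv2.imwrite('pics/w22z.png',cv2.resize(np.clip(c,0,255).astype(np.uint8),None,fx=1.9,fy=1.9,interpolation=2))
a=TH0; 
for th in(0,-.01,.03):
  d=np.array([np.cos(a+th),np.sin(a+th)]); n=np.array([d[1],-d[0]])
  for r in(.03,.15):
    for off in(0,-.008): 
      u=proj(im,[*(H+r*d+off*n),.106]); print(th,r,off,((u[0]-420)*1.9,(u[1]-90)*1.9))
for p in([.594,.3013,.112],[.582,.1048,.112]): u=proj(im,p); print('roof',((u[0]-420)*1.9,(u[1]-90)*1.9))
E
```

```text
0 0.03 0 (np.float64(195.69085391058587), np.float64(628.6863541329759))
0 0.03 -0.008 (np.float64(170.26389581711356), np.float64(628.4757917632162))
0 0.15 0 (np.float64(314.8657068113769), np.float64(282.0543477778168))
0 0.15 -0.008 (np.float64(282.15632775853976), np.float64(281.6155446728045))
-0.01 0.03 0 (np.float64(196.64281948819746), np.float64(628.6976095817437))
-0.01 0.03 -0.008 (np.float64(171.27595310402356), np.float64(628.3076054378233))
-0.01 0.15 0 (np.float64(320.9853899407124), np.float64(282.1644854382245))
-0.01 0.15 -0.008 (np.float64(288.38146952880834), np.float64(281.42781414199953))
0.03 0.03 0 (np.float64(192.82136908248913), np.float64(628.6929401503751))
0.03 0.03 -0.008 (np.float64(167.2320755410757), np.float64(629.0204786967457))
0.03 0.15 0 (np.float64(296.38993337034657), np.float64(282.0588971784256))
0.03 0.15 -0.008 (np.float64(263.40523408843205), np.float64(282.51366744029923))
roof (np.float64(426.758665552896), np.float64(127.1903638412574))
roof (np.float64(197.5946781474302), np.float64(730.4037115816035))
```

View pics/w22z.png

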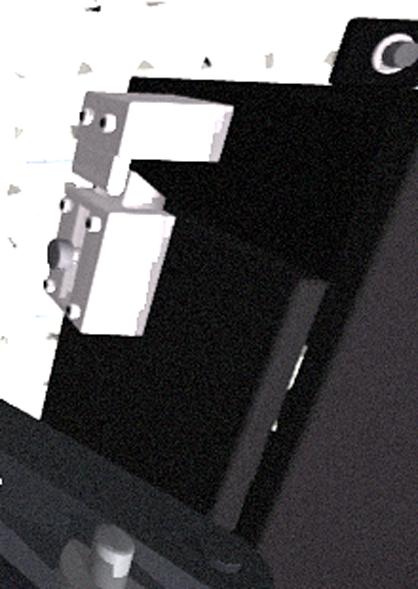

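```bash
python3 -c "
from rig import arm
print(arm.hand_in())"
```

```text
the job is handed in; nothing more can be done
None
```

The large vial is in the door's cup, the door is shut and latched, and the job was handed in at about 22.7 s on the robot's clock. The hand-in gives no verdict.

**What I did:** I placed the vial in the cup and let it go with the door at about 1.39 rad. Then I swung the door in slowly with the shut fingers on the outer face and pushed until the latch snapped.

**Last checks:**
- **Latch:** the push rose to about 8 N, dropped to about 2 N as the tongue passed the strike, then rose again with the door no longer moving. With the arm backed away, two wrist pictures, the last just before hand-in, show the tongue out behind the strike lip.
- **Vial:** it stood upright and free in the cup after release, and still did in the pictures taken while the door swung in, down to about 0.16 rad. Once the door was shut it was out of sight, so I could not confirm its pose at the end.
- **Bystanders:** the top picture shows both small vials and the dropper bottle where they were.
- **Disagreement:** my camera estimate of the final door angle came out slightly past shut, at about -0.02 rad against a stop of -0.012. I put this down to about 1° of error in the measured yaw of the chamber.

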